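# Show the silver cup to the inspection camera

### The arm

A 6-joint arm with a two-finger parallel gripper is mounted at the origin on the work surface. World frame = base frame: x ahead of the robot, y to its left, z up, the work surface at z = 0. Lengths are in m, angles in rad, forces in N, time in s.
With the tool pointing down it reaches from about 0.35 to 0.875 m from the base axis. Payload 4.2 kg.
Tool frame: the origin (TCP) lies midway between the tips of the shut fingers; the grasp point (between the pads) lies 19 mm behind it; z points along the fingers, y is the direction in which the jaws open and shut (so a half turn about z gives the same grasp; the last joint's range is limited). The gripper opens to 85 mm and grips with 20 to 120 N. Pads are 22 mm wide; open, the fingers measure 114 mm over their backs; the gripper's body (76 mm by 85 mm) begins 54 mm behind the grasp point. The pads swing forward as they close: fully open they stand 13 mm farther back than shut.
Start: joints at [1.492, 0.385, 0.008, 0, -1.194, -0.259], TCP at [0.207, 0.59, 0.231] pointing down, gripper open.
Joint ranges: [-3.14, 3.14], [-1.21, 2.06], [-1.07, 1.41], [-3.16, 2.05], [-2.99, -0.16], [-3.1, 3.1]. Speed limits (rad/s): [2.79, 2.79, 3.14, 3.14, 3.14, 3.14].

### API

Orientations are given as a rotation vector (axis times angle).
In Python, from bench import arm, viewer gives the robot as it stands. The module is installed in compiled form; this text tells all that it offers.
- The arm moves only by the shell command python3 -m inch 'ROWS' [OPENING] [FORCE]. ROWS is a JSON object of lists of equal length, an entry for each row: "dp": the shift along the tool's x, y, z in cm, a list of three; "twist": the turn, a rotation vector about the tool's x, y, z in degrees, a list of three. A call has 1 to 12 rows; each row is the pose to reach, as a shift and turn from the pose commanded when the call began, along the tool's axes at that moment; what a row does not reach only later rows make up. A row lasts 1/8 s, in which the tool goes at most 62.5 mm and 10.7 degrees, less where a joint would pass 70% of its speed; a pose out of reach is approached as far as the arm can. A call with a gripper value outside its range is refused whole. OPENING is the opening, from -1 (shut) to 1 (fully open), set as the call begins (- or left out, the last holds). The fingers move at their own pace and stop on an object; FORCE is the grip in N (left out, the last holds). Time passes only in rows, so rows that repeat a pose let the fingers close. It gives the time, the measured TCP pose, the force and the opening at its end, in the units of the state.
- arm.get_state(): the state, without advancing time (a new reading comes with each control period).
- viewer.get_image(name): name is "scene" or "top" or "wrist"; returns a dict with "color" (420x560x3 uint8, red, green, blue), "intrinsics" (3x3 intrinsics, pixels), "R" (3x3) and "t" (3): a world point X has camera coordinates R X + t. Camera axes: x right, y down, z forward; pixel columns grow to the right and rows downward; lengths in m; the calibration is good to about 2 mm. A picture is of the moment at which its call begins. There is no depth.
- arm.close_job(): hands the job in, once; it reports no verdict.
Trained networks look in the newest picture that a camera, given by its name, has taken for a name from the list of things; names that differ only in an ending like _2 or _b are one class to them, and where a whole thing is asked for, a point or a joint stands for the part that bears it (a point fixed in the world has none). Each returns a list of dicts, best first, with "p" (0 to 1); they miss things now and then, are a little off and sometimes report something else, mostly with a low value. They report only what shows in the picture. A call takes as long as a camera call.
- viewer.find_in(camera, query): "bbox" ([left, top, right, bottom] in pixels, round what is visible of it).
The state is a dict: "time": time; "joints": joint angles; "qd": joint speeds; "effort": joint torques, N m; "ee_pos": TCP position; "orientation": TCP orientation; "force": force on the tool from outside, world axes, zero at the start; "torque": the same for the moment, N m; "width": finger opening in m.
Only numpy, scipy, OpenCV 4.12 (cv2) and the standard library are available. Lean on these libraries where they do the work, as an engineer would, in place of code of your own. Each camera call takes 0.05 s, during which the arm holds its last target.

### The job

Lift the silver-coloured cup straight up off its peg and present it to the bench inspection camera: hold it in the air with its open mouth squarely facing the lens, centred in front of it, the rim 100 mm from the lens, and keep holding it still there; the job finishes while you are holding it. Do not bump the camera, and leave the other cups and everything else on the bench where they are.

Things in the scene. Friction and masses are not known exactly. Their poses are not given: they have to be found in the camera images.
- silver_cup: the silver-coloured (pale grey metal) tumbler, a straight round cup 75 mm tall, 54 mm outer diameter, wall 3 mm, closed end 4 mm thick, about 0.13 kg; at the start it stands mouth-down over one of the rack's three pegs, its rim on the board. Origin: centre of the mouth (rim plane), z axis from the mouth towards the closed end (up at the start)
- silver_cup_base (a point): centre of the silver cup's closed end, outside, 75 mm from the mouth
- brass_cup: the brass (yellow) tumbler, a straight round cup 75 mm tall, 54 mm outer diameter, wall 3 mm, closed end 4 mm thick, about 0.13 kg; at the start it stands mouth-down over one of the rack's three pegs, its rim on the board. Origin: centre of the mouth (rim plane), z axis from the mouth towards the closed end (up at the start)
- copper_cup: the copper (reddish) tumbler, a straight round cup 75 mm tall, 54 mm outer diameter, wall 3 mm, closed end 4 mm thick, about 0.13 kg; at the start it stands mouth-down over one of the rack's three pegs, its rim on the board. Origin: centre of the mouth (rim plane), z axis from the mouth towards the closed end (up at the start)
- rack: fixed dark wooden board 100 mm (x) by 330 mm (y), 20 mm thick, with three upright black pegs at y = -105, 0, +105 mm along its own y axis, each 32 mm across, their tops 65 mm above the table. Each cup sits over one peg with 8 mm of play all round; which cup is where varies. Origin: centre of its underside, on the table
- camera: fixed inspection camera: grey foot 130 by 120 mm, two dark uprights 131 mm tall, between them a black head with a white ring light (88 mm across) round the lens. The head turns on a stiff hinge 110 mm above the table; its lens looks up and towards the foot's -x side, 0.25 to 0.59 rad from vertical, different each time. Origin: on the table midway between the uprights
- lens (a point): centre of the lens's front glass, 35 mm from the head's hinge axis; z axis: the line of sight, pointing out of the lens
- focus (a point): the point 100 mm in front of the lens on its line of sight, where the centre of the cup's mouth belongs; same axes as the lens
- bowl: bystander: open straight-sided steel bowl, 110 mm diameter, 55 mm tall; origin under its centre
- charcoal: bystander: black soldering block 100 by 60 by 30 mm; origin under its centre
- mallet: bystander: hammer with wooden handle, 240 mm long, lying on the table along its own x axis, head at +x
- bench_block: bystander: steel block 80 by 80 by 22 mm; origin under its centre

How it is judged:
On the way:
1. the silver cup is lifted upright off its peg, gripped, its rim clear above the peg (height (world z) of silver_cup above 0.075 m and angle between silver_cup's own z axis and vertical below 0.5 rad and contact force between the fingers and silver_cup above 0.5 N), for 0.1 s.
At the end, for the whole second after the job is handed in: The silver cup is held still in the fingers, touching nothing else; its mouth faces the lens, centred within 22 mm of the point 100 mm in front of it, axis within 0.2 rad of the line of sight; bystanders within 20 mm of their starts, the other cups upright on their pegs (distance between silver_cup and focus below 0.022 m and angle between the z axis of silver_cup and the z axis of lens, either way round below 0.2 rad and z of silver_cup_base in the frame of lens above 0.14 m and height (world z) of silver_cup above 0.12 m and linear speed of silver_cup below 0.03 m/s and angular speed of silver_cup below 0.25 rad/s and contact force between the fingers and silver_cup above 0.5 N and contact force between silver_cup and camera below 0.1 N and contact force between silver_cup and rack below 0.1 N and distance of each of brass_cup, copper_cup, bowl, charcoal, mallet, bench_block from where it was at the start of the episode below 0.02 m and angle between each of brass_cup, copper_cup's own z axis and vertical below 0.15 rad); the arm keeps its last pose, push and grip.
It fails at once if the camera is struck or pushed (over 2 N) (contact force between camera and anything else above 2 N).
It fails at once if another cup is displaced by more than 20 mm (distance of any of brass_cup, copper_cup from where it was at the start of the episode above 0.02 m).
It fails at once if another thing on the bench is displaced by more than 20 mm (distance of any of bowl, charcoal, mallet, bench_block from where it was at the start of the episode above 0.02 m).
It also fails if it takes over 32 s, if anything falls off the work surface, if the arm or the gripper's body presses on something with over 40 N, if the wrist force passes 120 N, or if a joint passes its speed limit or range.

## Working session

There is one attempt and no reset: what is moved stays moved. The work goes in short steps, Python scripts to look and compute and a shell command to move; the robot and the scene stay as the last step left them, time stands still between calls to the robot, and variables do not carry over. Pictures are saved under pics/ and viewed, and the job is handed in when it is done.

```bash
ls; mkdir -p pics; python3 - <<'E'
from bench import arm, viewer
import cv2
print(arm.get_state())
for n in ["scene","top","wrist"]:
    d=viewer.get_image(n); cv2.imwrite(f"pics/{n}0.png",d["color"][:,:,::-1])
    print(n,d["intrinsics"].tolist(),d["R"].round(4).tolist(),d["t"].round(4).tolist())
    for q in ["silver_cup","brass_cup","copper_cup","camera","lens","rack","bowl","charcoal","mallet","bench_block"]:
        print(q,[(r["p"],[round(v) for v in r["bbox"]]) for r in viewer.find_in(n,q)[:2]])
E
```

```text
pics
{'time': 0.0, 'joints': array([ 1.49159450e+00,  3.85547508e-01,  6.60538621e-03, -5.48559688e-04,
       -1.19395082e+00, -2.58593194e-01]), 'qd': array([ 3.24793139e-05,  2.22432085e-03, -2.43053783e-04, -1.43985106e-03,
        7.90734377e-04,  2.13680275e-06]), 'effort': array([-8.55871222e-04, -3.92293167e+01,  1.88402599e+01,  4.18611914e+00,
       -4.65885911e-03,  1.26845510e-06]), 'ee_pos': array([0.20690862, 0.58913585, 0.23021167]), 'orientation': array([ 3.09473300e+00, -5.28042547e-01, -5.02314243e-04]), 'force': array([-0.12150287, -0.07989927, -1.05779194]), 'torque': array([-0.0181048 , -0.0044753 ,  0.03128316]), 'width': 0.08535292470998779}
scene [[523.1506425625157, 0.0, 282.8084379636049], [0.0, 523.1506425625157, 221.688318247031], [0.0, 0.0, 1.0]] [[0.7523, 0.6586, 0.0182], [0.4693, -0.5164, -0.7163], [-0.4624, 0.5474, -0.6975]] [-0.3603, -0.1956, 1.7062]
silver_cup [(0.57, [335, 175, 360, 209])]
brass_cup [(0.63, [352, 162, 373, 188]), (0.63, [278, 286, 327, 332])]
copper_cup [(0.79, [320, 198, 339, 226])]
camera [(0.58, [267, 284, 345, 372])]
lens [(0.8
[... 587 characters left out ...]
43, [319, 150, 348, 181])]
copper_cup [(0.57, [217, 215, 238, 236])]
camera [(0.9, [315, 141, 357, 185])]
lens [(0.8, [319, 148, 349, 180])]
rack [(0.83, [148, 208, 254, 257])]
bowl [(0.69, [291, 241, 331, 278])]
charcoal [(0.68, [352, 253, 383, 292]), (0.25, [395, 200, 432, 229])]
mallet [(0.87, [222, 129, 244, 202])]
bench_block [(0.68, [397, 197, 431, 230])]
wrist [[376.76177914310404, 0.0, 284.6501076766274], [0.0, 376.76177914310404, 201.26305832741997], [0.0, 0.0, 1.0]] [[-0.3319, -0.9433, 0.0001], [-0.8916, 0.3138, 0.3264], [-0.3079, 0.1082, -0.9452]] [0.6239, -0.044, 0.381]
silver_cup []
brass_cup []
copper_cup []
camera []
lens []
rack []
bowl []
charcoal []
mallet []
bench_block []
```

```bash
python3 - <<'E'
import cv2,numpy as np
a=cv2.imread("pics/scene0.png");b=cv2.imread("pics/top0.png")
cv2.imwrite("pics/c1.png",cv2.resize(a[150:390,140:440],None,fx=2.5,fy=2.5,interpolation=cv2.INTER_CUBIC))
cv2.imwrite("pics/c2.png",cv2.resize(b[110:300,130:390],None,fx=3,fy=3,interpolation=cv2.INTER_CUBIC))
E
```

```text
(no output)
```

View pics/c1.png

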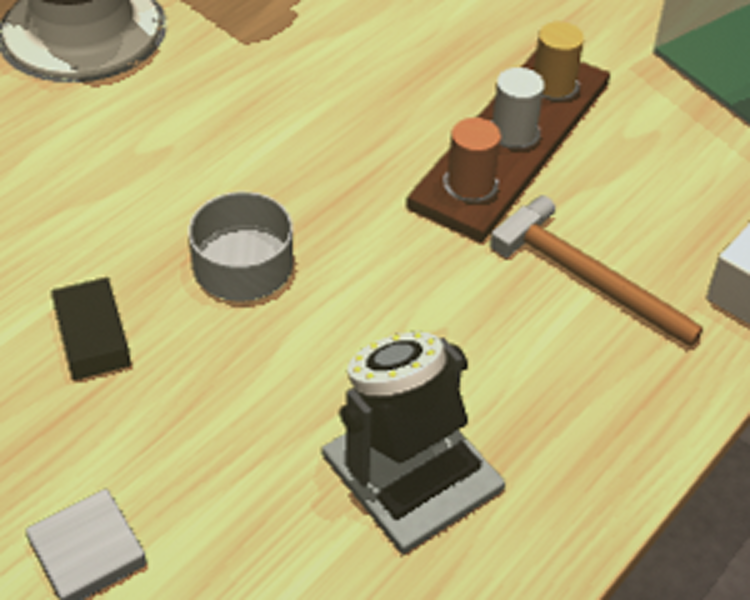

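View pics/c2.png

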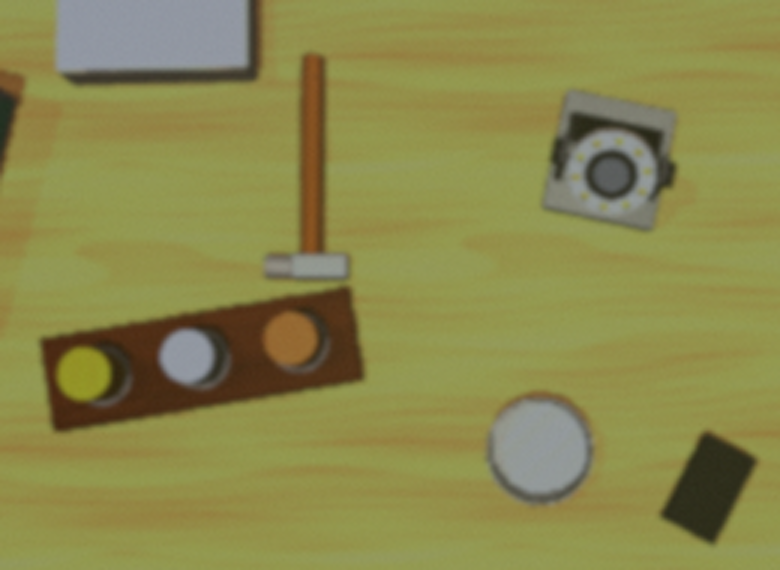

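View pics/scene0.png

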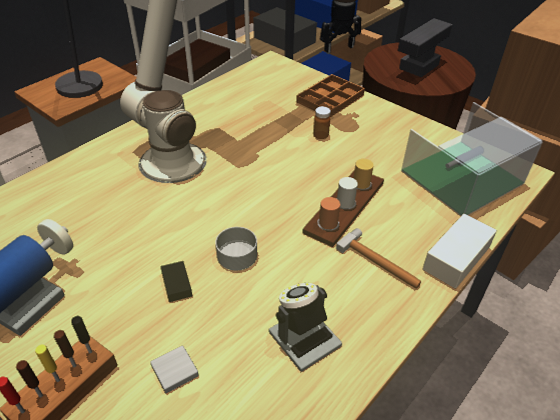

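The cups stand brass, silver, copper along the rack; silver is in the middle, with its top at about (192, 229) in top and (348, 183) in scene. The lens is at about (334, 168) in top and (298, 292) in scene. Next I'll zoom on the inspection camera and measure.

```bash
cat > h.py <<'E'
import numpy as np,cv2
from bench import arm,viewer
from scipy.optimize import least_squares
from scipy.spatial.transform import Rotation as Rn
def cam(n): 
    d=viewer.get_image(n); return d
def proj(d,X):
    c=np.atleast_2d(X)@d["R"].T+d["t"]; p=c@d["intrinsics"].T; return p[:,:2]/p[:,2:]
def atz(d,uv,z):
    r=d["R"].T@np.linalg.solve(d["intrinsics"],[uv[0],uv[1],1]); o=-d["R"].T@d["t"]
    return o+r*(z-o[2])/r[2]
def tri(d1,u1,d2,u2):
    f=lambda X:np.r_[proj(d1,X)[0]-u1,proj(d2,X)[0]-u2]
    s=least_squares(f,[.6,0,.1]); return s.x,s.fun
E
python3 - <<'E'
from h import *
T=cam("top");S=cam("scene")
cup=(192.3,228.7);cs=(348,183.2)
print("cup",atz(T,cup,.095),atz(S,cs,.095),tri(T,cup,S,cs))
l=(333.7,168);ls=(297.6,291.6)
print("lens",tri(T,l,S,ls))
print("foot",[atz(T,(130+u/3,110+v/3),.012).round(4).tolist() for u,v in [(568,90),(677,112),(652,230),(543,208)]])
print("rack",[atz(T,(130+u/3,110+v/3),.02).round(4).tolist() for u,v in [(41,340),(350,288),(364,378),(54,431)]])
a=T["color"][:,:,::-1];b=S["color"][:,:,::-1]
cv2.imwrite("pics/d1.png",cv2.resize(a[130:195,300:370],None,fx=8,fy=8,interpolation=cv2.INTER_CUBIC))
cv2.imwrite("pics/d2.png",cv2.resize(b[275:375,260:350],None,fx=6,fy=6,interpolation=cv2.INTER_CUBIC))
E
```

```text
cup [0.54525256 0.20159026 0.095     ] [0.5484371  0.20112469 0.095     ] (array([0.54626592, 0.20276423, 0.09266074]), array([-0.24272793, -0.29499929, -0.36150109,  0.02443641]))
lens (array([ 0.71381138, -0.22318417,  0.13973167]), array([-0.17353245, -0.18614232, -0.19162937,  0.00807853]))
foot [[0.8246, -0.1906, 0.012], [0.7984, -0.3056, 0.012], [0.6729, -0.2756, 0.012], [0.6987, -0.1612, 0.012]]
rack [[0.5687, 0.3697, 0.02], [0.6171, 0.0436, 0.02], [0.5223, 0.0302, 0.02], [0.473, 0.3558, 0.02]]
```

View pics/d1.png

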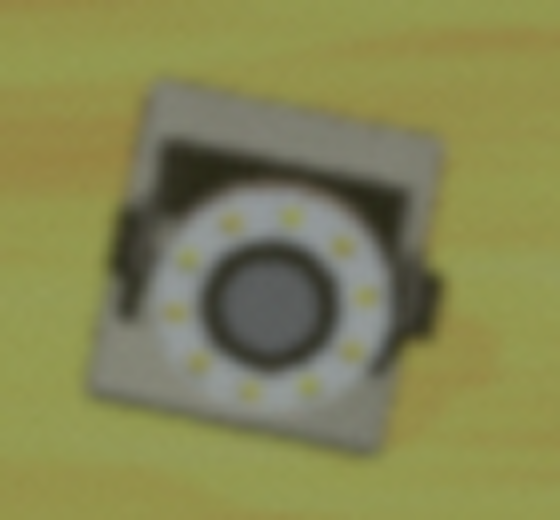

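View pics/d2.png

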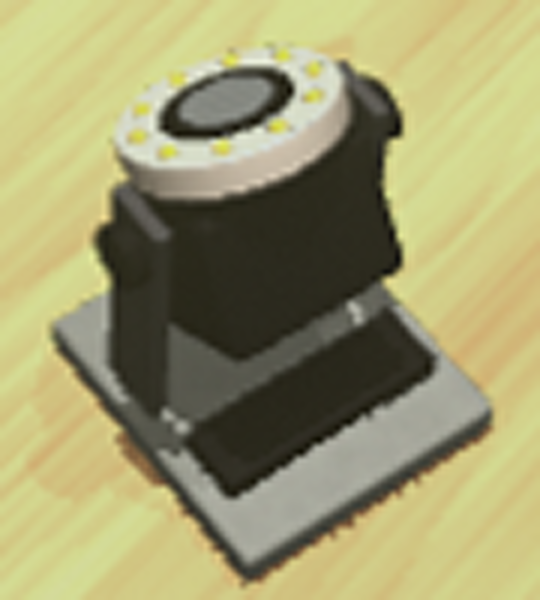

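```bash
cat >> h.py <<'E'
E
python3 - <<'E'
from h import *
T=cam("top");S=cam("scene")
lt=np.array([(292,217),(343,246),(367,295),(352,352),(308,387),(249,391),(198,363),(175,312),(187,259),(232,223)],float)
lt=(lt+.5)/8-.5+[300,130]
ls=np.array([(231,60),(285,53),(316,70),(313,96),(278,127),(222,148),(167,152),(137,136),(142,108),(177,79)],float)
ls=(ls+.5)/6-.5+[260,275]
def circ(p,n=len(lt),yaw=None,rad=None):
    c=p[:3]; t=p[3]; y=p[4]; r=p[5]
    z=np.array([-np.sin(t)*np.cos(y),-np.sin(t)*np.sin(y),np.cos(t)])
    x=np.array([np.cos(t)*np.cos(y),np.cos(t)*np.sin(y),np.sin(t)]);yy=np.cross(z,x)
    return c,z,x,yy,r
# LED ordering: top clockwise list starts at (292,217); unknown phase per image, 36deg spacing
best=[]
for off in range(10):
  for sgn in (1,):
    def f(p):
        c,z,x,yy,r=circ(p)
        a=p[6]+sgn*np.arange(10)*2*np.pi/10*-1
        P=c+r*(np.cos(a)[:,None]*x+np.sin(a)[:,None]*yy)
        Q=np.roll(P,off,axis=0)
        return np.r_[(proj(T,P)-lt).ravel(),(proj(S,Q)-ls).ravel(),(p[4]+.232)/.02]
    for ph in (0,2,4):
        s=least_squares(f,[.714,-.223,.14,.4,-.23,.035,ph]); best.append((s.cost,off,s.x))
best.sort(key=lambda b:b[0])
for b in best[:6]: print(b[0],b[1],b[2].round(4))
p=best[0][2]; t=p[3]
print("z from hinge height", .11+.035*np.cos(t))
h=p[:3]-.035*circ(p)[1]; print("hinge",h)
E
```

```text
0.5100186350309929 4 [ 0.7139 -0.223   0.1395  0.5343 -0.2316 -0.0352  3.1321]
0.5100186350310071 4 [ 0.7139 -0.223   0.1395  0.5343 -0.2316 -0.0352  3.1321]
0.5100186350310203 4 [ 0.7139 -0.223   0.1395  0.5343 -0.2316  0.0352 -0.0095]
131.77876534528832 3 [ 0.714  -0.223   0.1395  0.6009 -0.2215  0.0341  0.3079]
131.77876534549148 3 [ 0.714  -0.223   0.1395  0.6009 -0.2215 -0.0341  3.4495]
131.7787653532991 3 [ 0.714  -0.223   0.1395  0.6009 -0.2215  0.0341  0.3079]
z from hinge height 0.14012186949368244
hinge [ 0.73122184 -0.2270724   0.10938811]
```

The ten LEDs fit to 0.3 px rms. That puts the lens at (0.714, -0.223, 0.140) with a tilt of 0.534 rad, which agrees with the 110 mm hinge height and the 35 mm lens offset. Next, the approach move.

```bash
cat >> h.py <<'E'
LENS=np.array([.714,-.223,.140]); TT=.534; YW=-.232
ZL=np.array([-np.sin(TT)*np.cos(YW),-np.sin(TT)*np.sin(YW),np.cos(TT)])
def delta(p,R,s=None):
    s=s or arm.get_state(); R0=Rn.from_rotvec(s["orientation"])
    print("dp cm",(R0.inv().apply(np.array(p)-s["ee_pos"])*100).round(2),"twist",np.degrees((R0.inv()*Rn.from_matrix(R)).as_rotvec()).round(2))
def frame(z,y):
    z=np.array(z,float)/np.linalg.norm(z); y=np.array(y,float); y-=z*(y@z); y/=np.linalg.norm(y)
    return np.c_[np.cross(y,z),y,z]
E
python3 - <<'E'
from h import *
delta([.546,.202,.20],frame([0,0,-1],[-.989,-.147,0]))
E
```

```text
dp cm [44.82 25.34  3.13] twist [ 0.    0.   62.19]
```

```bash
python3 -m inch '{"dp":[[5,2.8,0],[10,5.6,0],[15,8.5,0],[20,11.3,0],[25,14.1,1],[30,17,1],[35,19.8,2],[40,22.6,2],[44.8,25.3,3.1],[44.8,25.3,3.1],[44.8,25.3,3.1],[44.8,25.3,3.1]],"twist":[[0,0,7],[0,0,14],[0,0,21],[0,0,28],[0,0,35],[0,0,42],[0,0,49],[0,0,56],[0,0,62.2],[0,0,62.2],[0,0,62.2],[0,0,62.2]]}' 1 40; python3 - <<'E'
from h import *
W=cam("wrist"); cv2.imwrite("pics/w1.png",W["color"][:,:,::-1])
s=arm.get_state();print(s["joints"].round(3))
print(viewer.find_in("wrist","silver_cup")[:2])
print(proj(W,[[.546,.202,.095]]))
delta([.546,.202,.045],frame([0,0,-1],[-.989,-.147,0]))
S=cam("scene");cv2.imwrite("pics/s1.png",S["color"][:,:,::-1])
E
```

```text
time: 3.35
ee_pos: [0.5455, 0.2035, 0.2008]
orientation: [-2.38, 2.049, -0.0]
force: [-0.1, 0.0, -0.6]
width: 0.0857
[ 0.635  0.335 -0.147 -0.    -1.088 -0.486]
[{'bbox': [244.7, 138.2, 320.3, 231.2], 'p': 0.84}]
[[282.2950179  197.36426138]]
dp cm [ 0.18 -0.02 15.58] twist [-0.04  0.02  0.11]
```

View pics/w1.png

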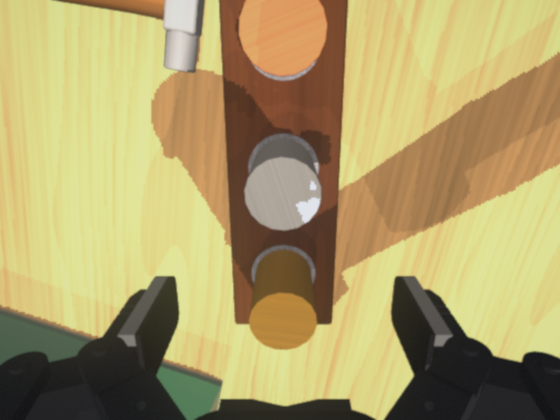

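View pics/s1.png

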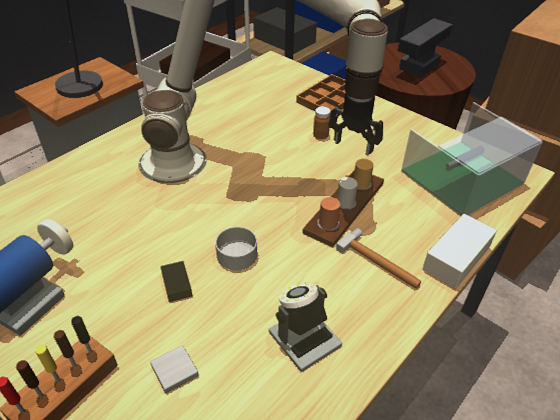

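Wrist picture: the silver top is centred at (283, 193) and midway between the fingers (178 and 392), about 3 mm further along the rack than predicted. I'll use (0.546, 0.200) and descend.

```bash
python3 -m inch '{"dp":[[0.35,0,2],[0.35,0,5],[0.35,0,8],[0.35,0,11],[0.35,0,13.5],[0.35,0,15.6],[0.35,0,15.6],[0.35,0,15.6]],"twist":[[0,0,0],[0,0,0],[0,0,0],[0,0,0],[0,0,0],[0,0,0],[0,0,0],[0,0,0]]}' 1 40; python3 - <<'E'
from h import *
W=cam("wrist"); cv2.imwrite("pics/w2.png",W["color"][:,:,::-1])
E
```

```text
time: 4.5
ee_pos: [0.547, 0.1998, 0.0453]
orientation: [-2.379, 2.05, -0.001]
force: [0.4, 0.3, 0.9]
width: 0.0854
```

View pics/w2.png

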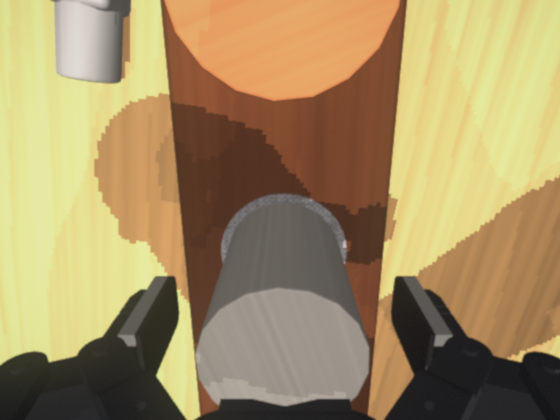

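The fingers straddle the silver cup (pads at columns 178 and 392, cup centred at about 284). Closing now.

```bash
python3 -m inch '{"dp":[[0,0,0],[0,0,0],[0,0,0],[0,0,0],[0,0,0],[0,0,0],[0,0,0],[0,0,0]],"twist":[[0,0,0],[0,0,0],[0,0,0],[0,0,0],[0,0,0],[0,0,0],[0,0,0],[0,0,0]]}' -1 50
```

```text
time: 5.55
ee_pos: [0.5471, 0.1994, 0.0455]
orientation: [-2.378, 2.05, -0.001]
force: [-1.7, 0.3, 5.3]
width: 0.0543
```

```bash
python3 -m inch '{"dp":[[0,0,-1],[0,0,-3],[0,0,-5],[0,0,-7],[0,0,-9],[0,0,-12],[0,0,-15],[0,0,-18],[0,0,-20],[0,0,-22],[0,0,-22],[0,0,-22]],"twist":[[0,0,0],[0,0,0],[0,0,0],[0,0,0],[0,0,0],[0,0,0],[0,0,0],[0,0,0],[0,0,0],[0,0,0],[0,0,0],[0,0,0]]}' -1 50;  python3 - <<'E'
from h import *
W=cam("wrist"); cv2.imwrite("pics/w3.png",W["color"][:,:,::-1])
S=cam("scene"); cv2.imwrite("pics/s3.png",S["color"][:,:,::-1])
E
```

```text
time: 7.05
ee_pos: [0.5457, 0.1988, 0.2631]
orientation: [2.377, -2.051, -0.002]
force: [0.2, -0.7, -2.7]
width: 0.0533
```

View pics/w3.png

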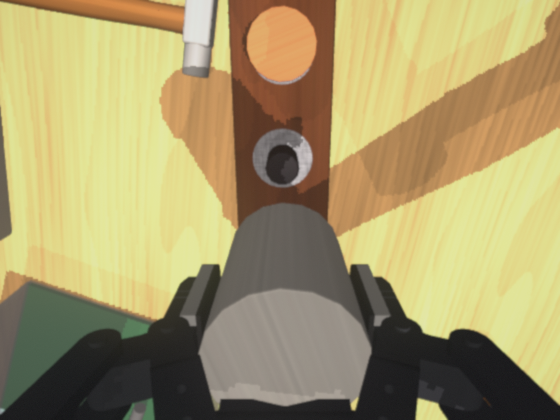

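View pics/s3.png

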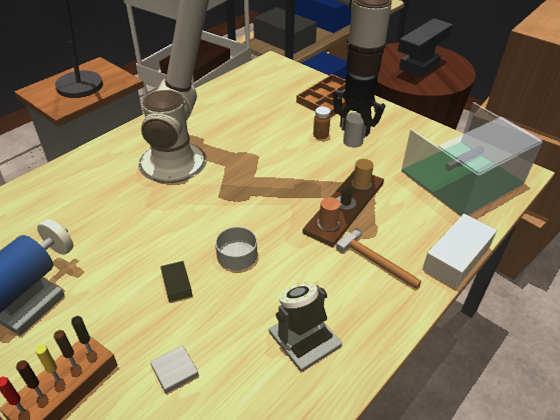

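The lift is clean: the peg is bare at (283, 160) in wrist, the width is 53 mm and the rim is at about 0.24 m. Now I'll work out the standoff and final poses.

```bash
python3 - <<'E'
from h import *
R=frame(-ZL,[-np.cos(YW),-np.sin(YW),0])
F=LENS+.1*ZL; print(F,F+.0253*ZL, Rn.from_matrix(R).as_rotvec())
for d in (.1,.06,0): delta(F+(.0253+d)*ZL,R)
E
```

```text
[ 0.66446558 -0.2112973   0.2260778 ] [ 0.65193338 -0.20833651  0.24785549] [-1.70649082  2.15663418 -0.58990635]
dp cm [39.94  0.22 -7.07] twist [30.36  5.73 21.23]
dp cm [40.69 -1.68 -3.63] twist [30.36  5.73 21.23]
dp cm [41.82 -4.53  1.53] twist [30.36  5.73 21.23]
```

```bash
python3 -m inch '{"dp":[[2,0,-1],[6,0,-2],[10,0,-3],[14,0,-4],[18,0,-5],[22,0,-6],[26,0.1,-7],[30,0.1,-7],[34,0.2,-7],[37,0.2,-7],[39,0.2,-7.1],[39.9,0.2,-7.1]],"twist":[[1,0.2,1],[3,0.6,2],[6,1.2,4],[9,1.8,6],[12,2.4,8],[15,3,10],[18,3.6,12],[21,4.2,14],[24,4.8,17],[27,5.3,19],[29,5.6,21],[30.4,5.7,21.2]]}' -1 50; python3 -m inch '{"dp":[[0,0,0],[0,0,0]],"twist":[[0,0,0],[0,0,0]]}' -1 50;  python3 - <<'E'
from h import *
s=arm.get_state();print(s["joints"].round(3))
R=frame(-ZL,[-np.cos(YW),-np.sin(YW),0]);F=LENS+.1*ZL
for d in (.03,0): delta(F+(.0253+d)*ZL,R)
for n in("wrist","scene","top"):
    W=cam(n); cv2.imwrite(f"pics/{n}4.png",W["color"][:,:,::-1])
E
```

```text
time: 8.65
ee_pos: [0.6021, -0.1975, 0.3351]
orientation: [-1.703, 2.156, -0.591]
force: [-0.5, 0.3, -2.7]
width: 0.0537
time: 8.9
ee_pos: [0.6031, -0.1956, 0.3355]
orientation: [-1.705, 2.153, -0.59]
force: [-0.5, -0.3, -1.0]
width: 0.0534
[-0.009  0.097 -0.287  0.179 -0.669 -0.334]
dp cm [0.13 0.14 7.11] twist [-0.15  0.14  0.01]
dp cm [ 0.14  0.15 10.11] twist [-0.15  0.14  0.01]
```

View pics/scene4.png

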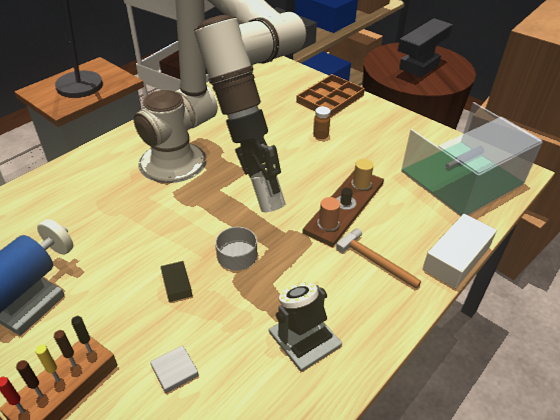

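View pics/wrist4.png

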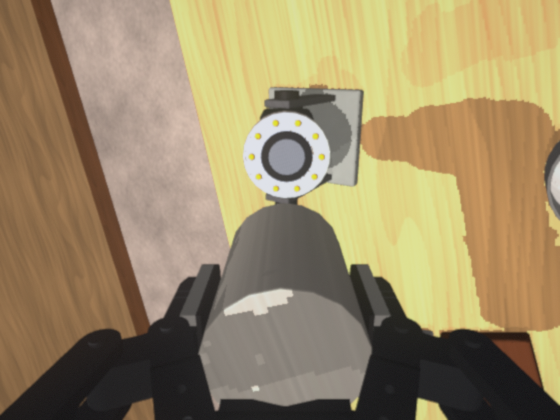

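The ring light shows as a near circle centred at (287, 155) in wrist, straight ahead of the cup. Moving in.

```bash
python3 -m inch '{"dp":[[0.1,0.1,1],[0.1,0.1,3],[0.1,0.1,5],[0.1,0.1,7],[0.1,0.1,8.5],[0.1,0.1,9.5],[0.1,0.1,10.1],[0.1,0.1,10.1],[0.1,0.1,10.1],[0.1,0.1,10.1]],"twist":[[0,0,0],[0,0,0],[0,0,0],[0,0,0],[0,0,0],[0,0,0],[0,0,0],[0,0,0],[0,0,0],[0,0,0]]}' -1 50;  python3 - <<'E'
from h import *
s=arm.get_state()
R=frame(-ZL,[-np.cos(YW),-np.sin(YW),0]);F=LENS+.1*ZL
delta(F+.0253*ZL,R)
Rt=Rn.from_rotvec(s["orientation"]).as_matrix()
th=np.linspace(0,2*np.pi,60)
for n in("wrist","scene","top"):
    W=cam(n); im=W["color"][:,:,::-1].copy()
    for o,r,c in((.0253,.027,(0,0,255)),(-.0497,.027,(255,0,0))):
        P=s["ee_pos"]+Rt[:,2]*o+r*(np.cos(th)[:,None]*Rt[:,0]+np.sin(th)[:,None]*Rt[:,1])
        cv2.polylines(im,[proj(W,P).round().astype(int)],True,c,1)
    B=frame(ZL,[0,1,0])
    P=LENS+.0352*(np.cos(th)[:,None]*B[:,0]+np.sin(th)[:,None]*B[:,1])
    cv2.polylines(im,[proj(W,P).round().astype(int)],True,(0,255,0),1)
    cv2.imwrite(f"pics/{n}5.png",im)
    if n!="wrist":
        u,v=proj(W,F)[0].astype(int); cv2.imwrite(f"pics/{n}5c.png",cv2.resize(im[max(0,v-70):v+70,u-80:u+80],None,fx=5,fy=5,interpolation=cv2.INTER_NEAREST)[:600])
E
```

```text
time: 10.3
ee_pos: [0.6524, -0.2083, 0.2488]
orientation: [-1.704, 2.153, -0.591]
force: [-0.1, -0.3, -1.2]
width: 0.0539
dp cm [0.01 0.09 0.06] twist [-0.22  0.14 -0.03]
```

View pics/scene5c.png

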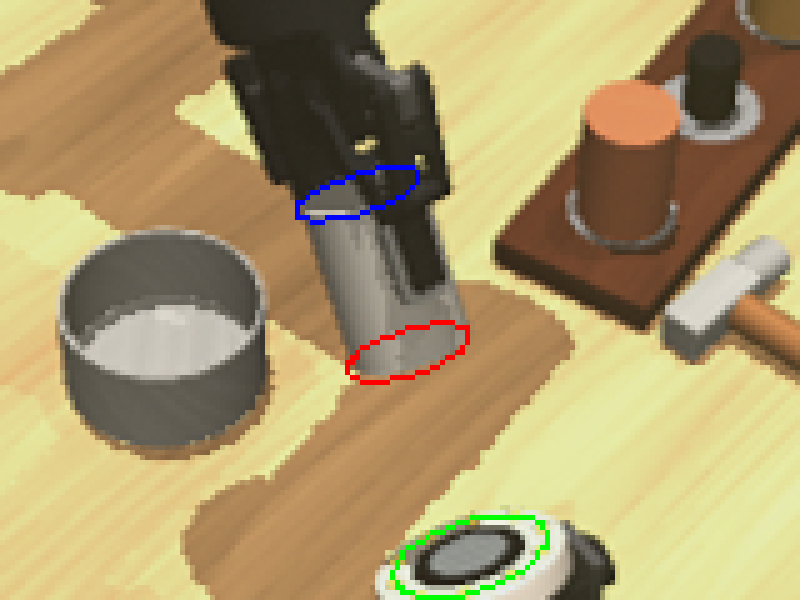

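View pics/top5c.png

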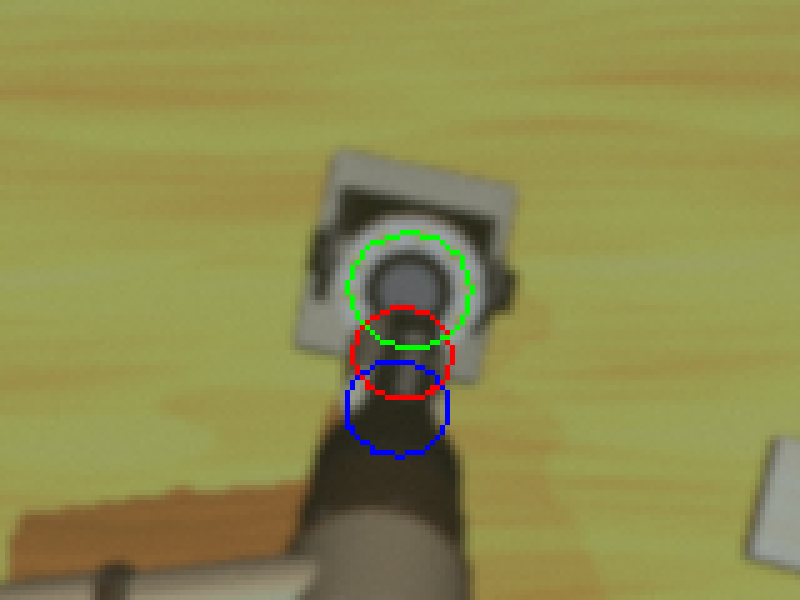

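View pics/wrist5.png

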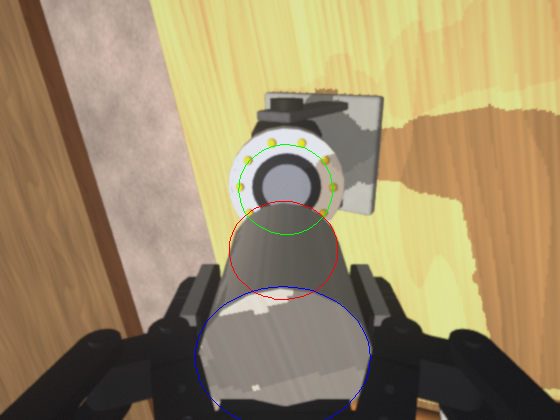

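The predicted rim, base and ring outlines (red, blue, green) match the pictures to within about 3 mm, well inside the 22 mm tolerance. I'll settle the arm and check that everything is still and the bystanders haven't moved.

```bash
python3 -m inch '{"dp":[[0,0,0],[0,0,0],[0,0,0],[0,0,0],[0,0,0],[0,0,0]],"twist":[[0,0,0],[0,0,0],[0,0,0],[0,0,0],[0,0,0],[0,0,0]]}' -1 50;  python3 - <<'E'
from h import *
s=arm.get_state();print(abs(s["qd"]).max(),s["ee_pos"],s["force"],s["width"])
T=cam("top")
for q in ["brass_cup","copper_cup","bowl","charcoal","mallet","bench_block"]: print(q,[(r["p"],[round(v) for v in r["bbox"]]) for r in viewer.find_in("top",q)[:2]])
p=s["ee_pos"]-0; R=Rn.from_rotvec(s["orientation"]).as_matrix()
print("rim-focus mm",1000*np.linalg.norm(p+R[:,2]*.0253-LENS-.1*ZL),"angle",np.arccos(-R[:,2]@ZL))
arm.close_job()
E
```

```text
time: 11.2
ee_pos: [0.6523, -0.2084, 0.248]
orientation: [-1.705, 2.154, -0.59]
force: [-0.3, -0.5, -0.9]
width: 0.054
0.0009825293070624276 [ 0.65230955 -0.20835016  0.24797409] [-0.31227981 -0.52373358 -0.91329893] 0.05400903634248256
brass_cup [(0.6, [153, 225, 175, 246])]
copper_cup [(0.76, [216, 213, 239, 235])]
bowl [(0.84, [292, 259, 330, 278])]
charcoal [(0.91, [350, 255, 383, 291])]
mallet [(0.96, [222, 128, 247, 201]), (0.52, [144, 203, 251, 255])]
bench_block [(0.8, [396, 200, 432, 230])]
rim-focus mm 0.47115008945091597 angle 0.0034663266284960426
the job is handed in; nothing more can be done
```

I lifted the silver cup straight up off the middle peg and held it mouth-on to the inspection camera. I handed the job in at about 11 s; it gave no verdict.

**Position:** by the arm's own readings, the rim centre is 0.5 mm from the focus point and the cup axis is 0.003 rad off the line of sight. This assumes my lens measurement is right and the cup did not slip in the grip. The outlines drawn on the scene, top and wrist pictures matched to about 3 mm. The one visible difference was the wrist picture, where the predicted ring light sat a few pixels (about 3 mm) off the real one. That is well within the 22 mm allowed.

**Grip:** the fingers read 54 mm, the cup's diameter. The arm was still (joint speeds about 0.001 rad/s) and nothing suggested contact with the camera.

**Other things on the bench:** the copper cup, charcoal, mallet and bench block were found within about 3 pixels (roughly 9 mm) of their starting places.
- **Bowl:** only partly boxed, probably because the arm was in the way. Its visible edges had not moved.
- **Brass cup:** the network missed it in the first top picture, so I compared it with where I had seen it there by eye. It stands in the same place.

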